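# Knock the lock pin down and index the plate to the third stop

### The job

Knock the red-capped lock pin of the blue indexing fixture down with the mallet until it stays down, then put the mallet back on its rest as it was, head standing on the round pad and handle lying in the saddle. Then take the black bar knob and turn the plate clockwise (seen from above) by exactly three clicks to its third stop, never as far as the fourth, and finish while still gripping the knob there: do not let go. Touch the pin with the mallet only, and leave the tin, the tape measure and the roll of tape where they are.

Things in the scene. Friction and masses are not known exactly. Their poses are not given: they have to be found in the camera images.
- work_board: raised plywood board 310 x 650 mm on short legs, over the bench's clutter; fixed, its top 90 mm above the bench (z = 0.090) carries the fixture and the mallet's rest; origin on the bench under its centre. All heights 'above the board' are above this top
- index_base: blue cast base of the indexing fixture, bolted down, 170 (x) x 195 (y) x 34 mm; origin on the board under the plate's axis, z up. The red-capped lock pin stands 86 mm from the plate's axis along the base's +y; a small brass pointer stands at its -y edge
- index_plate: notched steel dividing plate (164 mm across, 36 to 46 mm above the board) with the black bar knob on its axis: bar 66 mm long (along the plate's x), 16 mm wide (along the plate's y), its flat sides upright, from 58 to 101 mm above the board, on a round hub that stays within 21 mm of the axis and below 58 mm at the top (30 mm at the plate). Turns with the knob about its vertical axis; origin on the axis at board height
- knob_grip (a point): point on the knob's axis inside the bar, 84 mm above the board, where to grip; its x axis runs along the bar and turns with it
- index_turn (a joint): turn of the plate, rad, growing clockwise from above; 0 at the start. Spring detents (clicks) every 0.419 rad (24 degrees, 15 to a turn): the third stop is at 1.257. Peak detent torque about 0.2 N m; let go near a stop, the plate pulls itself into it. Locked at 0 (about 0.01 rad of play) while the lock pin is up
- lock_pin: the lock pin with its red round cap (25 mm across, 12 mm thick, underside 64 mm above the board when up). To be touched by the mallet only
- pin_top (a point): centre of the cap's flat top, 76 mm above the board when the pin is up, 62 mm when it is down
- pin_travel (a joint): how far the pin is pushed down, m: 0 up (start), 0.014 fully down. A toggle spring (peak about 8 N) pushes it back up before half travel; past 0.007 it snaps down and stays. Only when it is down is the plate free to turn
- mallet: rubber mallet, about 0.5 kg: black round head 59 mm across and 100 mm long, wooden handle. At the start it stands on its rest with the head's axis upright, so that the lower face of the head strikes straight down, and the handle level. Its x axis runs along the head, its y axis from the head to the end of the handle
- mallet_grip (a point): centre of the handle 52 mm from the head's axis (23 mm from the head's side, some 20 mm from the centre of mass), where to grip; there the handle is about 19 mm wide sideways and 22 mm tall and, on the rest, 60 mm above the board. The handle is 250 mm long and in plan lies within 3 degrees of the mallet's y axis
- mallet_head (a point): centre of the head; the striking face lies 50 mm below it (head's side 29.5 mm from its axis); 60 mm above the board when on the rest
- mallet_end (a point): centre of the handle 185 mm from the head's axis, 68 mm from the handle's end; 60 mm above the board when in the saddle
- mallet_rest: brown wooden plate 80 x 250 x 8 mm with a black round pad (72 mm across, 2 mm thick) near its -y end and a wooden saddle near its +y end; fixed; origin on the board, 100 mm from the pad's centre and 85 mm from the saddle's
- rest_pad (a point): centre of the pad's top, 10 mm above the board, where the head stands
- rest_saddle (a point): where the handle's underside lies in the saddle, 47.5 mm above the board; the saddle's two cheeks are 70 mm apart inside and 18 mm tall above that
- tin_mid (a point): centre of an open tin of screws, 79 mm across, 56 mm tall; bystander
- tape_mid (a point): centre of a yellow tape measure, 43 x 86 x 66 mm; bystander
- roll_mid (a point): centre of a black roll of tape, 65 mm across, 19 mm tall; bystander

How it is judged:
By the outcome, as a careful person would: the job done as asked, in the order asked, and still so for the second after the job is handed in, while the arm keeps its last pose, push and grip.
It also fails if it takes over 54 s, if anything falls off the work surface, if the arm or the gripper's body presses on something with over 40 N, if the wrist force passes 120 N, or if a joint passes its speed limit or range.

### The arm

A 6-joint arm with a two-finger parallel gripper is mounted at the origin on a cart in front of the work surface, level with it; the furniture and walls round the work are solid. World frame = base frame: x ahead of the robot, y to its left, z up, the work surface at z = 0. Lengths are in m, angles in degrees, forces in N, time in s.
With the tool pointing down it reaches from about 0.3 to 0.75 m from the base axis. Payload 8.5 kg.
Tool frame: the origin (TCP) lies at the very end of the fingers, on their centre line; the grasp point (between the pads) lies 19 mm behind it; z points along the fingers, y is the line along which they close (so a half turn about z gives the same grasp; the last joint's range is limited). The gripper opens to 85 mm and grips with 20 to 120 N. Pads are 22 mm wide; open, the fingers measure 114 mm over their backs; the gripper's body (76 mm by 85 mm) begins 54 mm behind the grasp point. The pads swing forward as they close: fully open they stand 13 mm farther back than shut.
Start: joints at [-78.512, 21.807, 74.336, -0, 83.858, -12.336], TCP at [0.222, -0.503, 0.231] pointing down, gripper open.
Joint ranges: [-178.18, 178.18], [-50.72, 133.34], [12.68, 142.11], [-81.47, 261.47], [9.98, 163.14], [-165.26, 165.26]. Speed limits (degrees/s): [136.94, 136.94, 180, 180, 180, 180].

### API

Orientations are given as a 3x3 rotation matrix whose columns are the frame's x, y, z axes.
In Python, from rig import env gives the robot as it stands.
- The arm moves only by the tool move_arm, never from a script. Its argument "plan" is a list of rows, each a list of 7 numbers: the turn, a rotation vector about the tool's x, y, z in degrees, then the shift along the tool's x, y, z in cm, then the gripper command: -1 is shut, 1 is fully open, values between are in proportion. In form: [[ax, ay, az, tx, ty, tz, jaw], ...]. A call has 1 to 5 rows; each row is the pose to reach, as a shift and turn from the pose commanded when the call began, along the tool's axes at that moment; what a row does not reach only later rows make up. A row lasts 1/10 s, in which the tool goes at most 50 mm and 8.59 degrees, less where a joint would pass 70% of its speed; a pose out of reach is approached as far as the arm can. A call with a gripper value outside its range is refused whole. The fingers move at their own pace and stop on an object; "squeeze" is the grip in N (left out, the last holds). Time passes only in rows, so rows that repeat a pose let the fingers close. It gives the time, the measured TCP pose, the force, the opening and the grip force at its end, in the units of the state.
- env.observe(): the state, without advancing time (a new reading comes with each control period).
- env.get_image(name): name is "side" or "top"; returns a dict with "color" (420x560x3 uint8, red, green, blue), "fov_y" (degrees; the focal length in pixels is half the picture's height over the tangent of half this angle, whatever the lens; pixels are square), "cx", "cy" (the principal point, pixels), "R" (3x3) and "t" (3): a world point X has camera coordinates R X + t. Camera axes: x right, y down, z forward; pixel columns grow to the right and rows downward; lengths in m; the calibration is good to about 2 mm. A picture is of the moment at which its call begins. There is no depth.
- env.close_job(): hands the job in; it is judged then, once.
Trained networks look in a picture, given as the dict that the camera call returned (one of the last four; its "shot" number tells which), for a name from the list of things; names that differ only in an ending like _2 or _b are one class to them, and where a whole thing is asked for, a point or a joint stands for the part that bears it (a point fixed in the world has none). Each returns a list of dicts, best first, with "conf" (0 to 1); they miss things now and then, are a little off and sometimes report something else, mostly with a low value. They report only what shows in the picture. A call takes as long as a camera call.
- env.outline_of(target, picture): "mask" (420x560 bool, what is visible of it) and "bbox" ([centre column, centre row, width, height] in pixels, round what is visible of it).
- env.tip_of(target, picture): "pixel" ([column, row] in pixels: a listed point, or the origin of a listed thing).
The state is a dict: "time_s": time; "q": joint angles; "qvel": joint speeds; "joint_efforts": joint torques, N m; "position": TCP position; "tool_rot": TCP orientation; "ft_force": force on the tool from outside, world axes, zero at the start; "wrist_torque": the same for the moment, N m; "grip_width": finger opening in m; "gripper_force": force on a finger pad.
Only numpy, scipy, OpenCV 4.12 (cv2) and the standard library are available. Lean on these libraries where they do the work, as an engineer would, in place of code of your own. Each camera call takes 0.05 s, during which the arm holds its last target. There are 200 camera calls.

## Working session

There is one attempt and no reset: what is moved stays moved. The work goes in short steps, Python scripts to look and compute and a tool call to move; the robot and the scene stay as the last step left them, time stands still between calls to the robot, and variables do not carry over. Pictures are saved under pics/ and viewed, at most 10 in all, crops included, and the job is handed in when it is done.

Besides the shell and the picture viewer there is one more tool, called after "Call:" as name([rows], argument=value, ...), one row to a line, values as JSON. move_arm: Moves the arm, as the interface text tells. Its arguments: {"type":"object","properties":{"plan":{"type":"array"},"squeeze":{"type":"number"}},"required":["plan"]}

```bash
ls; mkdir -p pics; cat > h.py <<'E'
import numpy as np, cv2
from rig import env
def f(p): return p["color"].shape[0]/2/np.tan(np.radians(p["fov_y"])/2)
def ray(p,px):
    d=np.array([(px[0]-p["cx"])/f(p),(px[1]-p["cy"])/f(p),1.]); R=np.array(p["R"]);
    return -R.T@np.array(p["t"]), R.T@d
def atz(p,px,z):
    c,d=ray(p,px); return c+d*(z-c[2])/d[2]
def proj(p,X):
    c=np.array(p["R"])@np.array(X)+np.array(p["t"]); return np.array([p["cx"],p["cy"]])+f(p)*c[:2]/c[2]
def tri(ps,pxs):
    A=np.zeros((3,3));b=np.zeros(3)
    for p,x in zip(ps,pxs):
        c,d=ray(p,x);d=d/np.linalg.norm(d);M=np.eye(3)-np.outer(d,d);A+=M;b+=M@c
    return np.linalg.solve(A,b)
E
cat > m.py <<'E'
from h import *
np.set_printoptions(precision=4,suppress=True)
s=env.get_image("side");t=env.get_image("top")
for n,p in(("side",s),("top",t)): cv2.imwrite(f"pics/{n}0.png",p["color"][:,:,::-1]); print(n,-np.array(p["R"]).T@np.array(p["t"]),{k:v for k,v in p.items() if k in("fov_y","cx","cy","shot")}, [k for k in p])
H=dict(knob_grip=.174,pin_top=.166,mallet_grip=.15,mallet_head=.15,mallet_end=.15,rest_pad=.1,rest_saddle=.1375,index_base=.09,tin_mid=None,tape_mid=None,roll_mid=None,work_board=None,mallet_rest=.09)
for k,z in H.items():
    a=env.tip_of(k,t);b=env.tip_of(k,s)
    print(k,[(x["pixel"],round(x["conf"],2)) for x in a[:1]],[(x["pixel"],round(x["conf"],2)) for x in b[:1]],
     "top@z",atz(t,a[0]["pixel"],z) if a and z else "", "tri",tri([t,s],[a[0]["pixel"],b[0]["pixel"]]) if a and b else "")
o=env.observe();print(o)
E
python3 m.py
```

```text
pics
side [1.0638 0.3238 0.9151] {'fov_y': 51.03867149999444, 'cx': 282.66097753598905, 'cy': 212.88377387917862, 'shot': 1} ['color', 'fov_y', 'cx', 'cy', 'R', 't', 'shot']
top [0.369  0.1908 1.2865] {'fov_y': 45.208683724355346, 'cx': 268.5857763716911, 'cy': 203.8234621487816, 'shot': 2} ['color', 'fov_y', 'cx', 'cy', 'R', 't', 'shot']
knob_grip [([388.2, 234.1], 0.7)] [([177.4, 138.0], 0.91)] top@z [ 0.5282 -0.0807  0.174 ] tri [ 0.5278 -0.0787  0.1682]
pin_top [([350.7, 240.6], 0.62)] [([211.7, 146.2], 0.68)] top@z [0.5158 0.0021 0.166 ] tri [ 0.5179 -0.0008  0.1519]
mallet_grip [([380.4, 236.5], 0.7)] [([314.9, 150.0], 0.83)] top@z [ 0.5264 -0.0685  0.15  ] tri [0.5204 0.0978 0.2627]
mallet_head [([272.1, 250.9], 0.79)] [([292.1, 154.3], 0.96)] top@z [0.4969 0.1781 0.15  ] tri [0.4966 0.1772 0.1551]
mallet_end [([194.0, 274.2], 0.62)] [([376.4, 151.1], 0.88)] top@z [0.4471 0.3534 0.15  ] tri [0.4465 0.351  0.1611]
rest_pad [([274.7, 255.6], 0.6)] [([292.6, 164.4], 0.66)] top@z [0.4914 0.1715 0.1   ] tri [0.4901 0.1737 0.1091]
rest_saddle [([198.1, 278.0], 0.86)] [([375.5, 154.9
[... 549 characters left out ...]
279 -0.0033]
mallet_rest [([233.6, 261.0], 0.55)] [([180.6, 163.9], 0.7)] top@z [0.481  0.2689 0.09  ] tri [0.5596 0.1325 0.2684]
{'time_s': 1.4, 'q': array([-78.5146,  21.8068,  74.3338,  -0.0007,  83.857 , -12.3355]), 'qvel': array([-0.1022,  0.0912,  0.1335, -0.0217, -0.0975, -0.018 ]), 'joint_efforts': array([  0.0007, -44.8328, -23.1464,  -0.0001,   0.0005,   0.    ]), 'position': array([ 0.2221, -0.5031,  0.2313]), 'tool_rot': array([[ 0.9148,  0.4039, -0.    ],
       [ 0.4039, -0.9148, -0.    ],
       [-0.    ,  0.    , -1.    ]]), 'ft_force': array([0.1125, 0.0262, 0.31  ]), 'wrist_torque': array([-0.06  ,  0.0093, -0.0066]), 'gripper_force': 0.0, 'grip_width': 0.08560729528770201}
```

View pics/top0.png

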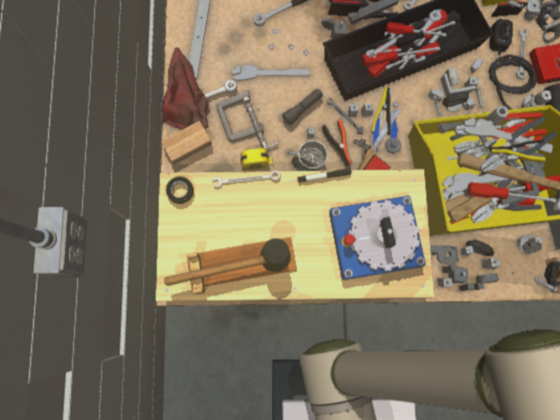

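View pics/side0.png

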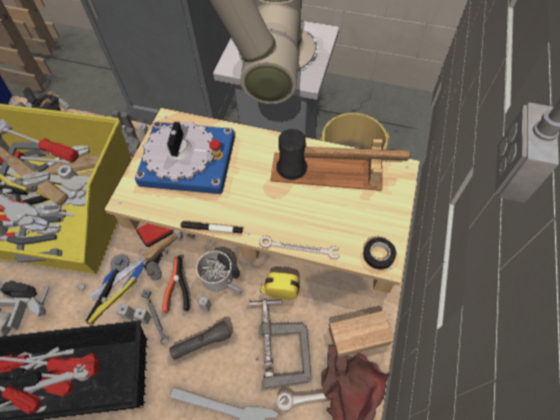

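Top view: the mallet head is at about (276,255) with its handle running left along the rest. The pin is at (349,241) and the knob bar at (388,233). Handle direction is about 106° in plan, so I'm moving over the mallet grip at roughly (0.481, 0.226).

Call:
move_arm([
  [0, 0, -8.2, 2.66, -2.81, -1, 1],
  [0, 0, -16.4, 5.32, -5.62, -2, 1],
  [0, 0, -24.6, 7.98, -8.43, -3, 1],
  [0, 0, -32.8, 10.64, -11.24, -4, 1],
  [0, 0, -41, 13.3, -14.05, -5, 1],
])

```text
time_s: 1.9
position: [0.2873, -0.3194, 0.2818]
tool_rot: [[0.42, 0.907, 0.0], [0.907, -0.42, -0.0], [-0.0, 0.0, -1.0]]
ft_force: [1.3, -0.4, 0.5]
grip_width: 0.0857
gripper_force: 0.0
```

Call:
move_arm([
  [0, 0, -8.2, 3.85, -0.38, 0, 1],
  [0, 0, -16.4, 7.7, -0.76, 0, 1],
  [0, 0, -24.6, 11.55, -1.14, 0, 1],
  [0, 0, -32.8, 15.4, -1.52, 0, 1],
  [0, 0, -41, 19.25, -1.9, 0, 1],
])

```text
time_s: 2.4
position: [0.3519, -0.1371, 0.2815]
tool_rot: [[-0.278, 0.961, 0.001], [0.961, 0.278, -0.0], [-0.001, 0.0, -1.0]]
ft_force: [0.7, 0.4, -0.1]
grip_width: 0.0854
gripper_force: 0.0
```

Call:
move_arm([
  [0, 0, 0, 3.15, 2.24, 0, 1],
  [0, 0, 0, 6.3, 4.48, 0, 1],
  [0, 0, 0, 9.45, 6.72, 0, 1],
  [0, 0, 0, 12.6, 8.96, 0, 1],
  [0, 0, 0, 15.75, 11.2, 0, 1],
])

```text
time_s: 2.9
position: [0.4168, 0.0452, 0.2815]
tool_rot: [[-0.273, 0.962, 0.001], [0.962, 0.273, -0.0], [-0.0, 0.001, -1.0]]
ft_force: [0.3, 0.8, 0.3]
grip_width: 0.0855
gripper_force: 0.0
```

Call:
move_arm([
  [0, 0, 0, 3.15, 2.24, 0, 1],
  [0, 0, 0, 6.3, 4.48, 0, 1],
  [0, 0, 0, 9.45, 6.72, 0, 1],
  [0, 0, 0, 12.6, 8.96, 0, 1],
  [0, 0, 0, 15.75, 11.2, 0, 1],
])

```text
time_s: 3.4
position: [0.4816, 0.2273, 0.2814]
tool_rot: [[-0.273, 0.962, 0.0], [0.962, 0.273, -0.0], [-0.0, 0.0, -1.0]]
ft_force: [0.1, -0.1, 0.2]
grip_width: 0.0857
gripper_force: 0.0
```

```bash
cat > go.py <<'E'
import sys
from h import *
def delta(x,y,z,psi):
    o=env.observe();R=np.array(o["tool_rot"]);a=np.radians(psi)
    T=np.array([[np.cos(a),np.sin(a),0],[np.sin(a),-np.cos(a),0],[0,0,-1]]).T
    T=np.column_stack([[np.cos(a),np.sin(a),0],[np.sin(a),-np.cos(a),0],[0,0,-1]])
    rv=cv2.Rodrigues(R.T@T)[0].ravel()*180/np.pi
    print("t",o["time_s"],"pos",o["position"],"psi",np.degrees(np.arctan2(R[1,0],R[0,0])),"q6",o["q"][5],"ft",o["ft_force"],"w",o["grip_width"],o["gripper_force"])
    print("rot",rv.round(2),"shift cm",(R.T@(np.array([x,y,z])-o["position"])*100).round(2))
if __name__=="__main__": delta(*map(float,sys.argv[1:]))
E
cat > m2.py <<'E'
from h import *
np.set_printoptions(precision=4,suppress=True)
t=env.get_image("top");s=env.get_image("side")
for n,p in(("side",s),("top",t)): cv2.imwrite(f"pics/{n}1.png",p["color"][:,:,::-1])
for k in "mallet_head mallet_end mallet_grip rest_pad rest_saddle pin_top knob_grip index_base".split():
    a=env.tip_of(k,t);b=env.tip_of(k,s)
    print(k,[(x["pixel"],round(x["conf"],2)) for x in a[:1]],[(x["pixel"],round(x["conf"],2)) for x in b[:1]],
     "tri",tri([t,s],[a[0]["pixel"],b[0]["pixel"]]) if a and b else "")
X=env.observe()["position"];print("tcp proj",proj(t,X),proj(s,X))
v=np.hstack([cv2.resize(t["color"][170:330,120:420],None,fx=2,fy=2),])
w=cv2.resize(s["color"][90:240,120:420],None,fx=2,fy=2)
cv2.imwrite("pics/c1.png",np.vstack([v,w])[:600,:,::-1])
E
python3 m2.py; python3 go.py .481 .226 .135 106
```

```text
mallet_head [([198.4, 277.4], 0.68)] [([288.7, 157.2], 0.75)] tri [0.4736 0.2559 0.168 ]
mallet_end [([192.9, 274.4], 0.79)] [([378.1, 154.2], 0.62)] tri [0.4466 0.3555 0.152 ]
mallet_grip [([252.8, 261.6], 0.72)] [([315.9, 149.1], 0.62)] tri [0.4725 0.2224 0.1584]
rest_pad [([276.2, 254.7], 0.68)] [([292.2, 166.8], 0.68)] tri [0.4925 0.1717 0.1026]
rest_saddle [([200.8, 277.3], 0.84)] [([377.0, 154.9], 0.83)] tri [0.44   0.3468 0.139 ]
pin_top [([348.9, 241.9], 0.59)] [([375.9, 153.6], 0.68)] tri [0.5248 0.1898 0.3115]
knob_grip [([390.6, 232.7], 0.56)] [([174.2, 136.9], 0.73)] tri [ 0.5303 -0.0835  0.1733]
index_base [([378.0, 236.4], 0.72)] [([182.6, 162.7], 0.77)] tri [ 0.5355 -0.0774  0.0877]
tcp proj [249.0551 251.6063] [319.2632 112.7404]
t 4.3 pos [0.48137451 0.22553866 0.28134582] psi 105.82409993884124 q6 -3.4894852003666226 ft [0.8246447  1.57893407 0.20112784] w 0.08568273871421232 0.0
rot [ 0.   -0.   -0.18] shift cm [ 0.05 -0.02 14.63]
```

View crop.

View pics/c1.png

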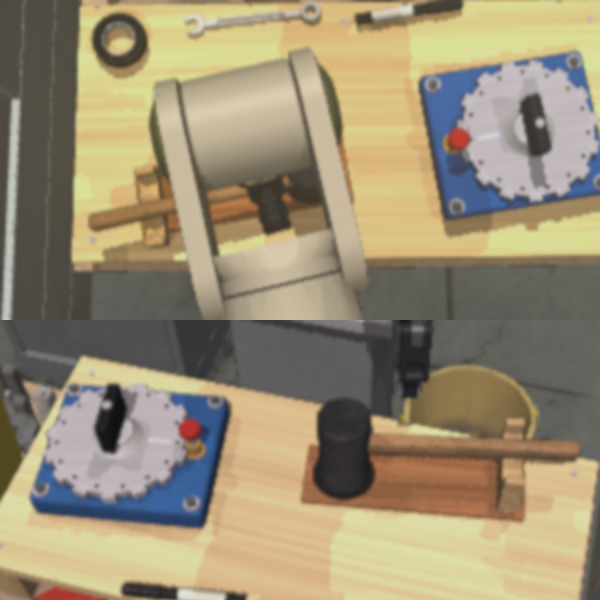

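The fingers hang over the handle just beyond the head. In the side crop the head is at about (345,448) and the pin at (190,430). One numeric check on the handle, pin and bar before I descend.

```bash
python3 - <<'E'
from h import *
np.set_printoptions(precision=4,suppress=True)
s=env.get_image("side");t=env.get_image("top")
for k,z in(("mallet_head",.15),("mallet_grip",.15),("mallet_end",.15)):
    for x in env.tip_of(k,s)[:2]: print(k,x["pixel"],x["conf"],atz(s,x["pixel"],z))
# head top disc centre & handle edges by hand
for n,px,z in(("headtop",(120+344/2,90+(412-320)/2),.2),("handle L",(120+385/2,90+(446-320)/2),.15),("handle R",(120+560/2,90+(450-320)/2),.15)): print(n,atz(s,px,z))
def red(p,roi):
    c=p["color"].astype(int);m=(c[...,0]>120)&(c[...,1]<70)&(c[...,2]<70);k=np.zeros_like(m);k[roi]=1;m&=k;v,u=np.nonzero(m);return np.array([u.mean(),v.mean()]),m.sum()
a,na=red(t,np.s_[225:255,335:362]);b,nb=red(s,np.s_[132:158,202:226])
print("pin",a,na,b,nb,"top@.163",atz(t,a,.163),"side@.160",atz(s,b,.162),"tri",tri([t,s],[a,b]))
c=t["color"].astype(int);g=c.max(2);m=(g<60);k=np.zeros_like(m);k[210:255,375:405]=1;m&=k
n,l,st,ce=cv2.connectedComponentsWithStats(m.astype(np.uint8));i=1+st[1:,4].argmax();v,u=np.nonzero(l==i)
r=cv2.minAreaRect(np.column_stack([u,v]).astype(np.float32));B=cv2.boxPoints(r)
print("bar",r);W=np.array([atz(t,x,.191)[:2] for x in B]);print(W,W.mean(0));
for i in range(2): e=W[i+1]-W[i];print(np.linalg.norm(e),np.degrees(np.arctan2(e[1],e[0])))
E
```

```text
mallet_head [293.0, 156.2] 0.6 [0.4974 0.1785 0.15  ]
mallet_grip [313.5, 151.6] 0.58 [0.4738 0.2186 0.15  ]
mallet_end [377.1, 154.0] 0.63 [0.445  0.3534 0.15  ]
mallet_end [375.2, 154.1] 0.55 [0.4463 0.3494 0.15  ]
headtop [0.484  0.1725 0.2   ]
handle L [0.4781 0.2174 0.15  ]
handle R [0.4351 0.4015 0.15  ]
pin [348.8169 239.4648] 71 [214.3623 144.3043] 69 top@.163 [0.5189 0.0057 0.163 ] side@.160 [0.5188 0.0068 0.162 ] tri [0.5188 0.0061 0.1619]
bar ((384.6132507324219, 233.89622497558594), (26.235868453979492, 4.258177280426025), 74.05460357666016)
[[ 0.5532 -0.0579]
 [ 0.5557 -0.0671]
 [ 0.4997 -0.0795]
 [ 0.4973 -0.0704]] [ 0.5265 -0.0687]
0.00951546523282973 -74.81787378290191
0.057357505943420116 -167.53716440063624
```

Call:
move_arm([
  [0, 0, 0, 0, -0.2, 4, 1],
  [0, 0, 0, 0, -0.2, 8, 1],
  [0, 0, 0, 0, -0.2, 11, 1],
  [0, 0, 0, 0, -0.2, 13, 1],
  [0, 0, 0, 0, -0.2, 14.6, 1],
])

```text
time_s: 5.05
position: [0.4791, 0.2249, 0.1339]
tool_rot: [[-0.273, 0.962, -0.002], [0.962, 0.273, -0.0], [0.0, -0.002, -1.0]]
ft_force: [0.2, -0.4, -0.2]
grip_width: 0.0853
gripper_force: 0.0
```

Call:
move_arm([
  [0, 0, 0, 0, 0, 0, 0.2],
  [0, 0, 0, 0, 0, 0, -0.2],
  [0, 0, 0, 0, 0, 0, -0.6],
  [0, 0, 0, 0, 0, 0, -1],
  [0, 0, 0, 0, 0, 0, -1],
], squeeze=100)

```text
time_s: 5.55
position: [0.4791, 0.225, 0.1363]
tool_rot: [[-0.272, 0.962, 0.0], [0.962, 0.272, 0.0], [0.0, 0.0, -1.0]]
ft_force: [-4.4, -2.1, 6.4]
grip_width: 0.0171
gripper_force: 94.4
```

Call:
move_arm([
  [0, 0, 0, 0, 0, 0, -1],
  [0, 0, 0, 0, 0, 0, -1],
  [0, 0, 0, 0, 0, 0, -1],
])

```text
time_s: 5.85
position: [0.4791, 0.225, 0.1363]
tool_rot: [[-0.273, 0.962, 0.0], [0.962, 0.273, 0.0], [-0.0, 0.0, -1.0]]
ft_force: [-5.0, -1.4, 6.8]
grip_width: 0.0171
gripper_force: 95.3
```

```bash
cat > look.py <<'E'
from h import *
import sys
s=env.get_image("side");t=env.get_image("top")
n=sys.argv[1];z=float(sys.argv[2]) if len(sys.argv)>2 else .15
v=cv2.resize(t["color"][170:320,120:420],None,fx=2,fy=2);w=cv2.resize(s["color"][80:230,120:420],None,fx=2,fy=2)
cv2.imwrite(f"pics/{n}.png",np.vstack([v,w])[:,:,::-1])
for k in("mallet_head","mallet_end"):
    for x in env.tip_of(k,s)[:1]: print(k,x["pixel"],round(x["conf"],2),atz(s,x["pixel"],z))
E
python3 look.py c2; python3 go.py .48 .224 .135 106
```

```text
mallet_head [292.9, 156.0] 0.74 [0.49691164 0.17816948 0.15      ]
mallet_end [376.2, 155.3] 0.93 [0.44898294 0.35205473 0.15      ]
t 6.05 pos [0.47911946 0.22500107 0.13629013] psi 105.81449443254056 q6 -3.483737920717956 ft [-4.8698854  -1.6368802   6.13461355] w 0.016873929270296933 95.25523517975586
rot [ 0.01  0.   -0.19] shift cm [-0.12  0.06  0.13]
```

Call:
move_arm([
  [0, 0, 0, 0, 0, -0.5, -1],
  [0, 0, 0, 0, 0, -2, -1],
  [0, 0, 0, 0, 0, -4.5, -1],
  [0, 0, 0, 0, 0, -7.5, -1],
  [0, 0, 0, 0, 0, -10, -1],
], squeeze=120)

```text
time_s: 6.55
position: [0.4795, 0.225, 0.2367]
tool_rot: [[-0.273, 0.962, 0.0], [0.962, 0.273, 0.0], [-0.0, 0.001, -1.0]]
ft_force: [0.6, -0.4, -5.3]
grip_width: 0.0163
gripper_force: 114.7
```

Call:
move_arm([
  [0, 0, 0, -2, -0.3, 0, -1],
  [0, 0, 0, -6, -0.85, 0, -1],
  [0, 0, 0, -10.5, -1.5, 0, -1],
  [0, 0, 0, -14.5, -2.05, 0, -1],
  [0, 0, 0, -17.1, -2.4, 0, -1],
])

```text
time_s: 7.05
position: [0.5031, 0.0515, 0.2352]
tool_rot: [[-0.271, 0.963, -0.0], [0.963, 0.271, -0.0], [-0.0, -0.0, -1.0]]
ft_force: [1.1, 0.2, -3.5]
grip_width: 0.0161
gripper_force: 114.7
```

Call:
move_arm([
  [0, 0, 0, 0, 0, 0, -1],
  [0, 0, 0, 0, 0, 0, -1],
])

```text
time_s: 7.25
position: [0.5029, 0.0537, 0.2352]
tool_rot: [[-0.271, 0.962, -0.001], [0.962, 0.271, 0.0], [0.001, -0.0, -1.0]]
ft_force: [-0.5, 0.7, -5.2]
grip_width: 0.0165
gripper_force: 114.7
```

```bash
python3 look.py c3 .25; python3 go.py .5026 .054 .236 106
```

```text
mallet_head [205.2, 120.8] 0.63 [0.53094025 0.0057372  0.25      ]
mallet_end [297.6, 117.6] 0.72 [0.47607688 0.18183048 0.25      ]
t 7.45 pos [0.50282533 0.05482892 0.23530983] psi 105.90360791342427 q6 -23.118343361700237 ft [ 0.0700998  -0.44824982 -4.57007316] w 0.016450393531944826 114.73194335529115
rot [-0.   -0.01 -0.1 ] shift cm [-0.07 -0.04 -0.07]
```

View pics/c3.png

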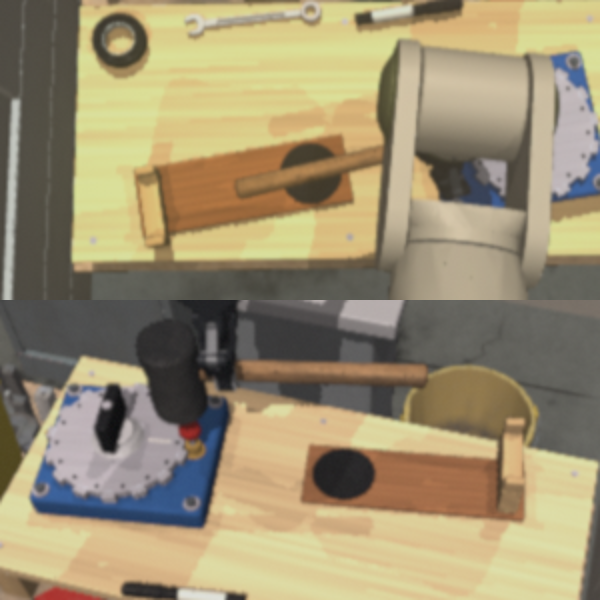

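The head stands over the pin, which shows at about (190,430) just below the face in the side crop. I'll shift slightly towards the robot and press down.

Call:
move_arm([
  [0, 0, 0, 0, -0.4, 1, -1],
  [0, 0, 0, 0, -0.4, 2.5, -1],
  [0, 0, 0, 0, -0.4, 3.5, -1],
  [0, 0, 0, 0, -0.4, 4.2, -1],
  [0, 0, 0, 0, -0.4, 4.7, -1],
])

```text
time_s: 7.95
position: [0.499, 0.053, 0.1877]
tool_rot: [[-0.273, 0.962, -0.0], [0.962, 0.273, -0.0], [0.0, -0.0, -1.0]]
ft_force: [-2.9, 2.3, 2.2]
grip_width: 0.0168
gripper_force: 115.9
```

Call:
move_arm([
  [0, 0, 0, 0, 0, 0, -1],
])

```text
time_s: 8.05
position: [0.4992, 0.0528, 0.188]
tool_rot: [[-0.273, 0.962, -0.0], [0.962, 0.273, -0.0], [-0.0, -0.0, -1.0]]
ft_force: [0.0, -0.5, -4.7]
grip_width: 0.0163
gripper_force: 114.9
```

Call:
move_arm([
  [0, 0, 0, 0, 0, 0.15, -1],
  [0, 0, 0, 0, 0, 0.3, -1],
  [0, 0, 0, 0, 0, 0.3, -1],
])

```text
time_s: 8.35
position: [0.4992, 0.0535, 0.1866]
tool_rot: [[-0.273, 0.962, 0.002], [0.962, 0.273, 0.001], [0.0, 0.002, -1.0]]
ft_force: [-4.8, 4.6, 6.6]
grip_width: 0.0166
gripper_force: 116.6
```

```bash
python3 look.py c4 .2; python3 go.py .5026 .054 .236 106
```

```text
mallet_head [212.4, 133.9] 0.58 [0.52111081 0.00927675 0.2       ]
mallet_end [298.4, 132.7] 0.57 [0.47198534 0.18325083 0.2       ]
t 8.55 pos [0.49916992 0.05340141 0.18669344] psi 105.83952100726167 q6 -23.309084242732748 ft [-4.45990657  4.0879024   6.16568109] w 0.016549632441307076 116.59894770431379
rot [ 0.1  -0.01 -0.16] shift cm [-0.04  0.36 -4.93]
```

View pics/c4.png

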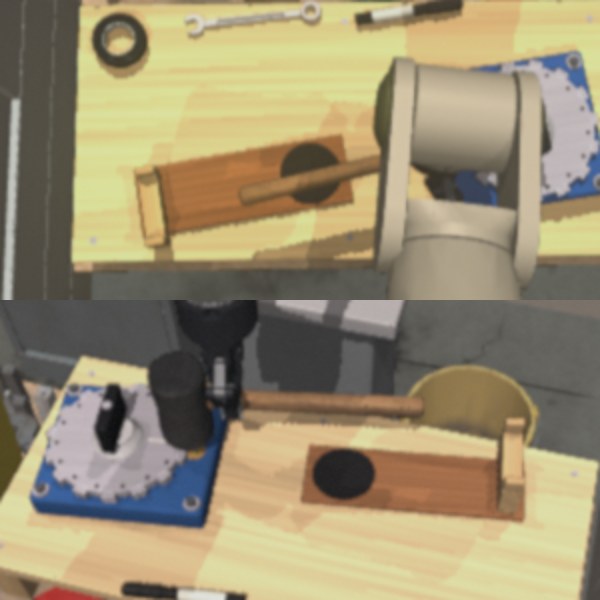

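The head sits on the cap at full travel, with an 11 N change in force and the face near z = 0.150. Lifting to check that the pin stays down.

Call:
move_arm([
  [0, 0, 0, 0, 0, -1, -1],
  [0, 0, 0, 0, 0, -3, -1],
  [0, 0, 0, 2, 0.3, -5, -1],
  [0, 0, 0, 6, 0.9, -5.2, -1],
  [0, 0, 0, 10, 1.6, -5.2, -1],
])

```text
time_s: 9.05
position: [0.4876, 0.1541, 0.2387]
tool_rot: [[-0.271, 0.963, 0.003], [0.963, 0.271, -0.0], [-0.001, 0.002, -1.0]]
ft_force: [0.7, -0.2, -4.3]
grip_width: 0.0164
gripper_force: 115.1
```

Call:
move_arm([
  [0, 0, 0, 3.5, 0.6, 0, -1],
  [0, 0, 0, 6, 1, 0, -1],
  [0, 0, 0, 7, 1.2, 0, -1],
  [0, 0, 0, 7, 1.2, 0, -1],
])

```text
time_s: 9.45
position: [0.4797, 0.2247, 0.2375]
tool_rot: [[-0.274, 0.962, 0.0], [0.962, 0.274, -0.0], [-0.0, 0.0, -1.0]]
ft_force: [-0.1, -0.6, -4.0]
grip_width: 0.0165
gripper_force: 115.0
```

```bash
python3 look.py c5 .25; python3 go.py .4791 .225 .236 105.82; python3 - <<'E'
from h import *
s=env.get_image("side")
c=s["color"].astype(int);m=(c[...,0]>120)&(c[...,1]<70)&(c[...,2]<70);k=np.zeros_like(m);k[132:162,202:226]=1;v,u=np.nonzero(m&k)
b=(u.mean(),v.mean());print("pin px",b,len(u),"pred up",proj(s,[.5188,.0061,.162]),"pred down",proj(s,[.5188,.0061,.148]))
E
```

```text
mallet_head [292.9, 125.7] 0.7 [0.49885446 0.17814692 0.25      ]
mallet_end [384.2, 124.0] 0.66 [0.448978   0.35089547 0.25      ]
t 9.65 pos [0.48008607 0.22291853 0.23739334] psi 105.73818220567209 q6 -3.645088425475327 ft [-0.51614832 -0.35217902 -4.24606615] w 0.016275689534346556 115.03336619585752
rot [-0.    0.02 -0.08] shift cm [ 0.23 -0.04  0.14]
pin px (np.float64(215.42028985507247), np.float64(148.6231884057971)) 69 pred up [214.0632199  144.24968586] pred down [215.01366796 148.27987817]
```

View pics/c5.png

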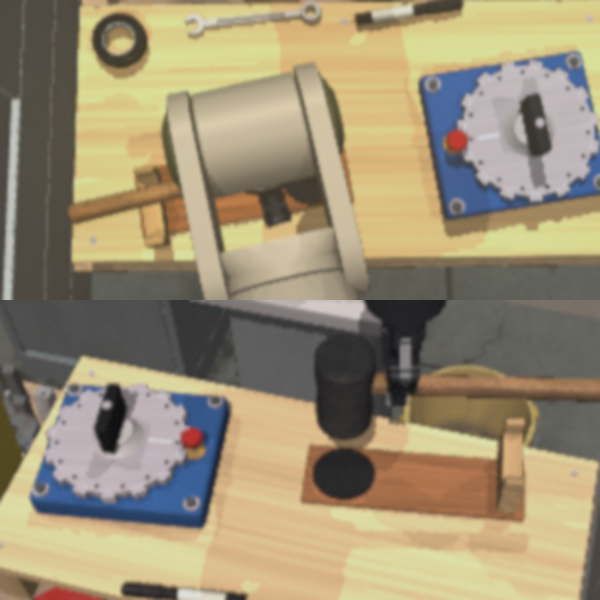

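The red cap is now at (215.4,148.6), matching the prediction for the down position. Lowering the mallet onto its rest.

Call:
move_arm([
  [0, 0, 0, 0.15, 0, 3, -1],
  [0, 0, 0, 0.15, 0, 6, -1],
  [0, 0, 0, 0.15, 0, 8, -1],
  [0, 0, 0, 0.15, 0, 9.2, -1],
  [0, 0, 0, 0.15, 0, 9.8, -1],
])

```text
time_s: 10.2
position: [0.4792, 0.2246, 0.1383]
tool_rot: [[-0.272, 0.962, -0.002], [0.962, 0.272, -0.0], [-0.0, -0.002, -1.0]]
ft_force: [-0.2, 0.3, -4.1]
grip_width: 0.0165
gripper_force: 115.1
```

Call:
move_arm([
  [0, 0, 0, 0, 0, 0.15, -1],
  [0, 0, 0, 0, 0, 0.25, -1],
  [0, 0, 0, 0, 0, 0.25, -1],
])

```text
time_s: 10.5
position: [0.4797, 0.2254, 0.1374]
tool_rot: [[-0.272, 0.962, 0.001], [0.962, 0.272, 0.0], [-0.0, 0.001, -1.0]]
ft_force: [-0.3, -0.0, -4.5]
grip_width: 0.0159
gripper_force: 115.1
```

```bash
python3 look.py c6 .15; python3 go.py .4791 .225 .1363 105.82
```

```text
mallet_head [292.5, 157.9] 0.77 [0.50209986 0.17864432 0.15      ]
mallet_end [377.2, 154.4] 0.96 [0.4460137  0.35374294 0.15      ]
t 10.7 pos [0.47945771 0.22554869 0.13722941] psi 105.82747243557998 q6 -3.4453555278175747 ft [-0.08248149  0.58092641 -4.59237903] w 0.016665150984638784 115.07745552342385
rot [0.04 0.   0.01] shift cm [-0.04 -0.05  0.09]
```

Call:
move_arm([
  [0, 0, 0, 0, 0, 0.05, -1],
  [0, 0, 0, 0, 0, 0.12, -1],
  [0, 0, 0, 0, 0, 0.12, -1],
])

```text
time_s: 11.0
position: [0.4793, 0.2258, 0.1364]
tool_rot: [[-0.273, 0.962, 0.001], [0.962, 0.273, 0.001], [0.0, 0.001, -1.0]]
ft_force: [-3.9, 2.0, 4.4]
grip_width: 0.0162
gripper_force: 116.1
```

Call:
move_arm([
  [0, 0, 0, 0, 0, 0.05, -1],
  [0, 0, 0, 0, 0, 0.08, -1],
  [0, 0, 0, 0, 0, 0.08, -1],
])

```text
time_s: 11.3
position: [0.4792, 0.2258, 0.1362]
tool_rot: [[-0.273, 0.962, 0.001], [0.962, 0.273, 0.001], [0.0, 0.001, -1.0]]
ft_force: [-6.4, 1.1, 10.5]
grip_width: 0.0164
gripper_force: 117.1
```

Contact made, so releasing and rising.

Call:
move_arm([
  [0, 0, 0, 0, 0, -0.1, -0.5],
  [0, 0, 0, 0, 0, -0.1, -0.1],
  [0, 0, 0, 0, 0, -0.1, 0.3],
  [0, 0, 0, 0, 0, -0.1, 0.6],
  [0, 0, 0, 0, 0, -0.1, 0.8],
])

```text
time_s: 11.8
position: [0.4795, 0.2255, 0.1357]
tool_rot: [[-0.273, 0.962, 0.0], [0.962, 0.273, -0.0], [-0.0, 0.0, -1.0]]
ft_force: [0.2, 0.5, -0.1]
grip_width: 0.0766
gripper_force: 0.0
```

Call:
move_arm([
  [0, 0, 0, 0, 0, -1, 0.9],
  [0, 0, 0, 0, 0, -3, 1],
  [0, 0, 0, 0, 0, -6, 1],
  [0, 0, 0, 0, 0, -10, 1],
  [0, 0, 0, 0, 0, -13, 1],
])

```text
time_s: 12.3
position: [0.4794, 0.2256, 0.2689]
tool_rot: [[-0.273, 0.962, 0.003], [0.962, 0.273, 0.001], [-0.0, 0.003, -1.0]]
ft_force: [0.2, -0.1, -0.7]
grip_width: 0.0853
gripper_force: 0.0
```

```bash
python3 look.py c7 .15; python3 go.py .53 -.08 .27 190
python3 - <<'E'
from h import *
np.set_printoptions(precision=4,suppress=True)
t=env.get_image("top");s=env.get_image("side")
big=cv2.resize(t["color"][205:270,350:425],None,fx=8,fy=8,interpolation=cv2.INTER_CUBIC);big2=cv2.resize(s["color"][115:190,135:215],None,fx=3.4,fy=6.933)
cv2.imwrite("pics/k1.png",big[:,:,::-1])
for k in("knob_grip",):
    a=env.tip_of(k,t);b=env.tip_of(k,s);print(a[:1],b[:1],tri([t,s],[a[0]["pixel"],b[0]["pixel"]]))
for n,p in(("t",t),("s",s)):
    c=p["color"].astype(int);m=c.max(2)<75;k=np.zeros_like(m)
    k[(np.s_[208:256,376:404] if n=="t" else np.s_[118:160,165:190])]=1
    q,l,st,ce=cv2.connectedComponentsWithStats((m&k).astype(np.uint8));i=1+st[1:,4].argmax();print(n,st[i],ce[i])
E
```

```text
mallet_head [292.1, 158.2] 0.59 [0.50310291 0.17801436 0.15      ]
mallet_end [376.6, 152.5] 0.87 [0.44122086 0.35164373 0.15      ]
t 12.5 pos [0.47923276 0.22548459 0.26635411] psi 105.82468218705093 q6 -3.444895516097778 ft [ 0.04912872 -0.5141645  -2.00349854] w 0.08550515919499942 0.0
rot [ 5.000e-02  5.000e-02 -8.418e+01] shift cm [-30.78  -3.45  -0.37]
[{'pixel': [391.8, 232.8], 'conf': 0.69}] [{'pixel': [176.0, 136.6], 'conf': 0.9}] [ 0.529  -0.0831  0.1735]
t [381 218  14  30 238] [386.9916 232.7311]
s [168 123  16  33 315] [175.2952 139.4476]
```

View pics/k1.png

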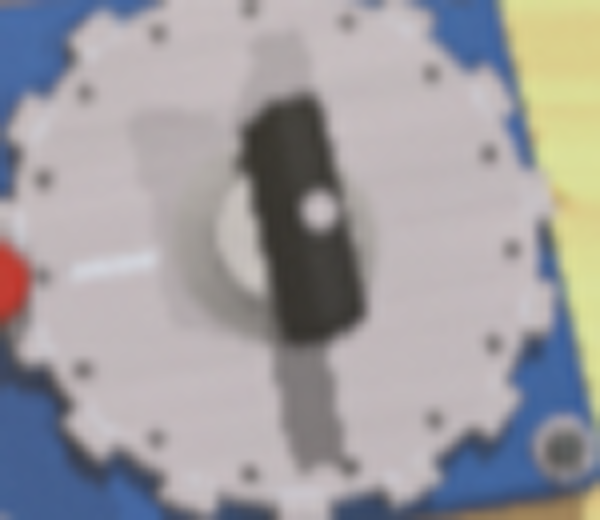

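View pics/c7.png

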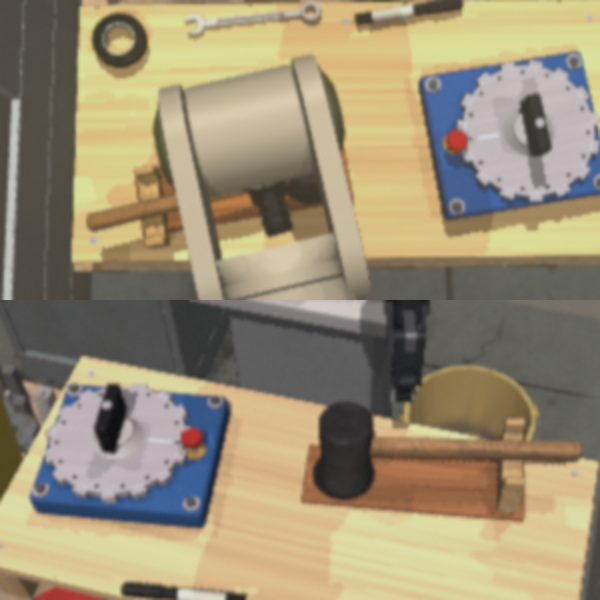

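The mallet is back in its saddle with the head on the pad, and the pin is still down. The knob's white dot is at about (389.9,231.4) in the top picture, and the bar's long edge runs at about 12° in plan.

```bash
python3 - <<'E'
from h import *
np.set_printoptions(precision=4,suppress=True)
t=env.get_image("top");s=env.get_image("side")
T=lambda x,y,z: atz(t,(350+x/8-.44,205+y/8-.44),z)
print("dot",T(319,211,.191))
for a,b in(((320,108),(364,305)),((250,140),(285,340)),((262,108),(305,335))):
    e=T(*a,.191)-T(*b,.191);print(np.degrees(np.arctan2(e[1],e[0])),np.linalg.norm(e))
e=T(75,270,.136)-T(155,260,.136);print("mark",np.degrees(np.arctan2(e[1],e[0]))-90)
d=T(319,211,.191)
print("axis->pin",[.5188,.0061]-d[:2])
# plate outline circle
m=env.outline_of("index_base",t);print([x["bbox"] for x in m[:1]])
# side bar detection: vertical edges by LSD
g=cv2.cvtColor(s["color"],cv2.COLOR_RGB2GRAY)
g=cv2.cvtColor(t["color"],cv2.COLOR_RGB2GRAY)[205:270,350:425];g=cv2.resize(g,None,fx=4,fy=4,interpolation=cv2.INTER_CUBIC)
for l in cv2.createLineSegmentDetector().detect(g)[0][:,0]:
    if np.hypot(l[0]-l[2],l[1]-l[3])>50:
        A=[atz(t,(350+l[i]/4-.4,205+l[i+1]/4-.4),.19) for i in(0,2)];e=A[0]-A[1];print(l.round(),np.degrees(np.arctan2(e[1],e[0])).round(1))
E
```

```text
dot [ 0.5328 -0.0797  0.191 ]
8.921060923229295 0.05542672394019485
6.464582844378477 0.05571960987617626
7.214828135034086 0.06347318597967701
mark 6.367219665213597
axis->pin [-0.014   0.0858]
[[378.1, 237.2, 97.1, 83.3]]
[136. 151. 123.  88.] -171.8
[158.  46. 173. 104.] 10.8
[274. 107. 297. 212.] 7.8
[249.  -0. 270.  86.] 9.5
[287. 249. 226. 257.] -83.7
```

Call:
move_arm([
  [0, 0, -7, -2.2, -0.25, -0.3, 1],
  [0, 0, -14, -4.5, -0.5, -0.3, 1],
  [0, 0, -21, -6.8, -0.75, -0.3, 1],
  [0, 0, -28, -9, -1, -0.3, 1],
  [0, 0, -35, -11.2, -1.2, -0.3, 1],
])

```text
time_s: 13.35
position: [0.4983, 0.1136, 0.2686]
tool_rot: [[-0.778, 0.628, -0.001], [0.628, 0.778, -0.0], [0.0, -0.0, -1.0]]
ft_force: [0.3, -0.3, -0.5]
grip_width: 0.0852
gripper_force: 0.0
```

Call:
move_arm([
  [0, 0, -7, -1.6, -1.5, 0, 1],
  [0, 0, -14, -3.2, -3, 0, 1],
  [0, 0, -21, -4.8, -4.6, 0, 1],
  [0, 0, -28, -6.4, -6.1, 0, 1],
  [0, 0, -35, -8, -7.6, 0, 1],
])

```text
time_s: 13.85
position: [0.5123, 0.0041, 0.2686]
tool_rot: [[-0.998, 0.068, -0.001], [0.068, 0.998, 0.0], [0.001, 0.0, -1.0]]
ft_force: [-0.1, -0.1, -0.3]
grip_width: 0.0855
gripper_force: 0.0
```

```bash
python3 go.py .531 -.080 .265 188.3
```

```text
t 13.85 pos [0.51228858 0.00410826 0.26857967] psi 176.10979594176115 q6 -98.90996386815324 ft [-0.14623544 -0.14409848 -0.34457012] w 0.08548002249156471 0.0
rot [ 1.000e-02 -3.000e-02 -1.219e+01] shift cm [-2.44 -8.26  0.36]
```

Call:
move_arm([
  [0, 0, -3, -0.5, -1.8, 0.2, 1],
  [0, 0, -6, -1.1, -3.8, 0.3, 1],
  [0, 0, -9, -1.8, -6, 0.3, 1],
  [0, 0, -12.2, -2.4, -8.3, 0.3, 1],
  [0, 0, -12.2, -2.4, -8.3, 0.3, 1],
])

```text
time_s: 14.35
position: [0.5305, -0.0817, 0.2652]
tool_rot: [[-0.99, -0.138, -0.001], [-0.138, 0.99, -0.0], [0.001, -0.0, -1.0]]
ft_force: [-0.2, 0.4, 0.0]
grip_width: 0.0852
gripper_force: 0.0
```

```bash
python3 go.py .531 -.080 .155 188.3; python3 - <<'E'
from h import *
s=env.get_image("side");X=env.observe()["position"]
w=cv2.resize(s["color"][70:190,110:260],None,fx=4,fy=4)
cv2.imwrite("pics/k2.png",w[:,:,::-1]);print(proj(s,X),proj(s,[.531,-.08,.191]))
E
```

```text
t 14.35 pos [ 0.53053374 -0.08171283  0.26516098] psi -172.06469526418127 q6 -119.32111904239173 ft [-0.23697119  0.41072028  0.03716579] w 0.08516563629335966 0.0
rot [-0.   -0.05 -0.36] shift cm [-0.08  0.16 11.02]
[163.54196773 106.97931711] [172.21202233 131.89168817]
```

View pics/k2.png

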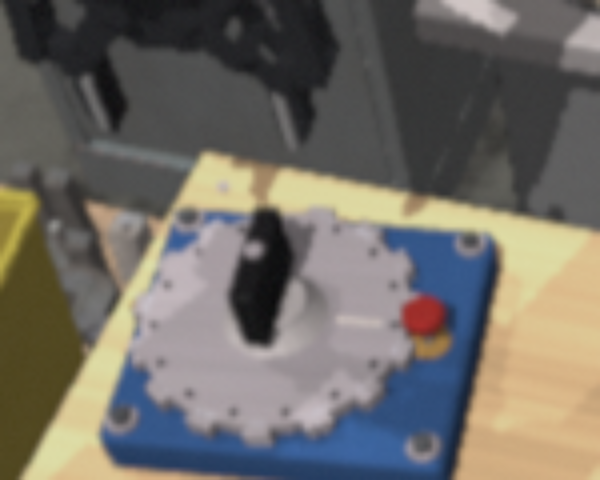

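The dot is at (173,132) in the side view and the prediction was (172.2,131.9), with the fingers straddling the bar. Descending and gripping.

Call:
move_arm([
  [0, 0, 0, 0, 0.1, 3, 1],
  [0, 0, 0, 0, 0.1, 6, 1],
  [0, 0, 0, 0, 0.1, 8.5, 1],
  [0, 0, 0, 0, 0.1, 10, 1],
  [0, 0, 0, 0, 0.1, 11, 1],
])

```text
time_s: 14.9
position: [0.5296, -0.0775, 0.1547]
tool_rot: [[-0.99, -0.14, -0.002], [-0.14, 0.99, 0.001], [0.002, 0.001, -1.0]]
ft_force: [0.2, 0.6, -0.4]
grip_width: 0.0854
gripper_force: 0.0
```

Call:
move_arm([
  [0, 0, 0, 0, 0, 0, 0.3],
  [0, 0, 0, 0, 0, 0, -0.2],
  [0, 0, 0, 0, 0, 0, -0.6],
  [0, 0, 0, 0, 0, 0, -1],
  [0, 0, 0, 0, 0, 0, -1],
], squeeze=50)

```text
time_s: 15.4
position: [0.5303, -0.0786, 0.1565]
tool_rot: [[-0.99, -0.139, 0.001], [-0.139, 0.99, -0.0], [-0.001, -0.001, -1.0]]
ft_force: [-1.1, 0.3, 1.8]
grip_width: 0.0153
gripper_force: 49.0
```

```bash
python3 go.py .531 -.080 .155 188.3; python3 -c "
from rig import env;o=env.observe();print(o['wrist_torque'],o['ft_force'])"
```

```text
t 15.4 pos [ 0.53025877 -0.07857992  0.15647743] psi -171.98283638556245 q6 -119.10957166560428 ft [-1.12422625  0.26288615  1.8385821 ] w 0.015276177511606256 48.96648824214935
rot [-0.03  0.06 -0.28] shift cm [-0.05 -0.15  0.15]
[ 0.05383905  0.06968949 -0.00517613] [-1.12422625  0.26288615  1.8385821 ]
```

Call:
move_arm([
  [0, 0, 4, 0, 0, 0, -1],
  [0, 0, 9, 0, 0, 0, -1],
  [0, 0, 14, 0, 0, 0, -1],
  [0, 0, 19, 0, 0, 0, -1],
  [0, 0, 24, 0, 0, 0, -1],
])

```text
time_s: 15.9
position: [0.5303, -0.0778, 0.1565]
tool_rot: [[-0.96, 0.279, 0.001], [0.279, 0.96, 0.001], [-0.001, 0.002, -1.0]]
ft_force: [-0.3, 5.1, 3.3]
grip_width: 0.0155
gripper_force: 49.2
```

```bash
python3 go.py .531 -.080 .155 188; python3 -c "
from rig import env;o=env.observe();print(o['wrist_torque'],o['ft_force'])"
```

```text
t 15.9 pos [ 0.53029474 -0.07777325  0.15646415] psi 163.8245954485043 q6 -94.90502269456844 ft [-0.31064058  5.12608559  3.3466265 ] w 0.015510578351428725 49.16847825050354
rot [  0.08   0.06 -24.18] shift cm [-0.13 -0.19  0.15]
[0.73699262 0.01168786 0.14149848] [-0.31064058  5.12608559  3.3466265 ]
```

Call:
move_arm([
  [0, 0, 5, 0, 0.03, 0, -1],
  [0, 0, 10, 0, 0.06, 0, -1],
  [0, 0, 15, 0, 0.08, 0, -1],
  [0, 0, 20, 0, 0.08, 0, -1],
  [0, 0, 24, 0, 0.08, 0, -1],
])

```text
time_s: 16.4
position: [0.5307, -0.077, 0.1565]
tool_rot: [[-0.764, 0.645, 0.002], [0.645, 0.764, 0.001], [-0.001, 0.002, -1.0]]
ft_force: [1.9, 6.3, 2.3]
grip_width: 0.0154
gripper_force: 49.1
```

Call:
move_arm([
  [0, 0, 5, 0, 0, 0, -1],
  [0, 0, 10, 0, 0, 0, -1],
  [0, 0, 15, 0, 0, 0, -1],
  [0, 0, 20, 0, 0, 0, -1],
  [0, 0, 24, 0, 0, 0, -1],
])

```text
time_s: 16.9
position: [0.5313, -0.0765, 0.1565]
tool_rot: [[-0.436, 0.9, 0.003], [0.9, 0.436, 0.002], [0.0, 0.004, -1.0]]
ft_force: [6.0, 8.2, 2.0]
grip_width: 0.0153
gripper_force: 48.9
```

Call:
move_arm([
  [0, 0, 0, 0, 0, 0, -1],
  [0, 0, 0, 0, 0, 0, -1],
  [0, 0, 0, 0, 0, 0, -1],
])

```text
time_s: 17.2
position: [0.5313, -0.0765, 0.1565]
tool_rot: [[-0.439, 0.898, 0.003], [0.898, 0.439, 0.002], [0.0, 0.004, -1.0]]
ft_force: [4.6, 8.3, 2.3]
grip_width: 0.0156
gripper_force: 48.9
```

```bash
python3 go.py .531 -.080 .155 116; python3 - <<'E'
from h import *
o=env.observe();print(o['wrist_torque'])
s=env.get_image("side");cv2.imwrite("pics/f.png",np.vstack([cv2.resize(s["color"][80:230,120:420],None,fx=2,fy=2),cv2.resize(s["color"][115:190,135:285],None,fx=4,fy=4)])[:,:,::-1])
print([(k,[(x["pixel"],round(x["conf"],2)) for x in env.tip_of(k,s)[:1]]) for k in("tin_mid","tape_mid","roll_mid","mallet_head","mallet_end","pin_top")])
E
```

```text
t 17.2 pos [ 0.53132818 -0.07652925  0.156478  ] psi 116.04955658345531 q6 -47.02561946772739 ft [4.60481723 8.29679636 2.34884942] w 0.015586932086618672 48.93224895000458
rot [ 0.21 -0.02  0.05] shift cm [-0.3  -0.18  0.15]
[ 0.99818469 -0.49741873 -0.0079456 ]
[('tin_mid', [([213.6, 273.9], 0.71)]), ('tape_mid', [([276.1, 283.0], 0.69)]), ('roll_mid', [([378.2, 253.7], 0.78)]), ('mallet_head', [([292.3, 158.8], 0.93)]), ('mallet_end', [([375.5, 154.9], 0.69)]), ('pin_top', [([213.6, 146.8], 0.51)])]
```

View pics/f.png

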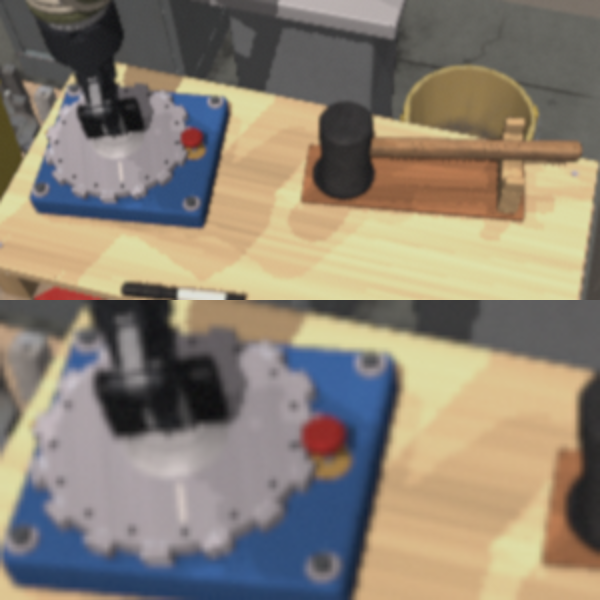

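The white mark has turned with the plate. The tool turned 72.0° with almost no residual torque about the vertical, so the plate is seated at the third stop. The mallet rests as before and the pin is still down.

```bash
python3 -c "
from rig import env;print(env.close_job())"
```

```text
the job is handed in; nothing more can be done
None
```

I handed the job in at about 17 s: the pin is knocked down and stays down, the mallet is back on its rest, and the plate is turned three clicks clockwise (72°) with the knob still gripped.

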